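Wipe the offcut chips off the turner's work plate

ROBOT

A 6-joint arm with a two-finger parallel gripper is mounted at the origin on the work surface. World frame = base frame: x ahead of the robot, y to its left, z up, the work surface at z = 0. Lengths are in m, angles in rad, forces in N, time in s.
With the tool pointing down it reaches from about 0.25 to 0.775 m from the base axis. Payload 4 kg.
Tool frame: the origin (TCP) lies midway between the tips of the shut fingers; the grasp point (between the pads) lies 19 mm behind it; z points along the fingers, x is the direction in which the jaws open and shut, and the axes are right-handed (so a half turn about z gives the same grasp; the last joint's range is limited). The gripper opens to 94 mm and grips with 3 to 60 N. Pads are 16 mm wide; open, the fingers measure 119 mm over their backs; the gripper's body (75 mm by 177 mm) begins 78 mm behind the grasp point.
Start: joints at [-1.345, 0.087, 1.371, -0, 1.684, -0.103], TCP at [0.178, -0.521, 0.206] pointing down, gripper open.
Joint ranges: [-3.1, 3.1], [-0.76, 2.03], [0.27, 2.55], [-1.08, 4.22], [0.17, 2.65], [-2.57, 2.57]. Speed limits (rad/s): [2.79, 2.79, 3.14, 3.14, 3.14, 3.14].

INTERFACE

Orientations are given as [roll, pitch, yaw] about the fixed x, y, z axes, in that order (R = Rz(yaw) Ry(pitch) Rx(roll)).
In Python, from bench import * gives the robot as it stands.
- The arm moves only by the tool send_rows, never from a script. Its argument "rows" is one flat list of numbers, 7 for each row, row after row: the shift along the world's x, y, z in mm, then the turn, a rotation vector about the world's x, y, z in degrees, then the opening, from 0 (shut) to 1 (fully open). A call has exactly 8 rows; each row shifts and turns the commanded pose from where the row before left it; what a row does not reach is not made up. A row lasts 1/8 s, in which the tool goes at most 62.5 mm and 10.7 degrees, less where a joint would pass 70% of its speed; a pose out of reach is approached as far as the arm can. A call is refused whole if a number of a shift passes 62.5 or a number of a turn 10.7, either way. A call with a gripper value outside its range is refused whole. The fingers move at their own pace and stop on an object; the grip force is fixed at half the most. Time passes only in rows, so rows that do not move let the fingers close, or fill a call up. It gives the time, the measured TCP pose, the force and the opening at its end, in the units of the state.
- get_obs(): the state, without advancing time (a new reading comes with each control period).
- snapshot(name): name is "side" or "top"; returns a dict with "color" (420x560x3 uint8, red, green, blue), "intrinsics" (3x3 intrinsics, pixels), "distortion" ([k1, k2, p1, p2, k3] as OpenCV has them; the pictures are not rectified), "rvec" (rotation vector, rad) and "tvec" (3), from world to camera coordinates, as OpenCV has them. Camera axes: x right, y down, z forward; pixel columns grow to the right and rows downward; lengths in m; the calibration is good to about 2 mm. A picture is of the moment at which its call begins. There is no depth.
- close_job(): hands the job in, once; it reports no verdict.
The state is a dict: "time": time; "joint_positions": joint angles; "qvel": joint speeds; "joint_torque": joint torques, N m; "tool_pos": TCP position; "ee_rot": TCP orientation; "wrist_force": force on the tool from outside, world axes, zero at the start; "wrist_torque": the same for the moment, N m; "width": finger opening in m.
Only numpy, scipy, OpenCV 4.12 (cv2) and the standard library are available. Lean on these libraries where they do the work, as an engineer would, in place of code of your own. Each camera call takes 0.05 s, during which the arm holds its last target.

TASK

Two wood chips lie on the steel work plate. Hold the scraper block (blue grip) upright with its rubber sole down on or just over the plate, and wipe both chips off the plate's edge into the red chip tray; do not touch the chips with the gripper or arm. Then stand the scraper upright on the bench, clear of the plate and its tray, and let go.

Things in the scene. Friction and masses are not known exactly. Their poses are not given: they have to be found in the camera images.
- scraper_grip (a point): Loose scraper block standing on the bench, left or right of the plate. Pale wood foot with black rubber sole: 36 (x) by 150 (y), 24 mm tall; centred on it a blue grip 24 thick (x) by 80 long (y), 24 to 74 mm above the sole: pinch it across its 24 mm. This point: middle of the block, 50 mm above the sole. z up. Same after half a turn. 0.13-0.25 kg.
- plate: Fixed steel plate 200 x 200 mm, flat rimless top 45 mm above the bench, green base. Origin at bench level under the plate's centre, z up, x towards the tray. Fixed red open tray along its +x edge: x = 102 to 222 mm, 240 mm long in y (centred), walls 4 thick, 30 mm high. Its x is within 26 degrees of the robot's x: the tray is on the far side.
- chip_a: Light wood offcut with dark bark on one side, about 34 x 26 x 16 mm high, 11 g, loose on the plate. Origin: centre of its underside as it lies at the start. In the plate's frame it starts at x = -20 to 45 mm, y = -38 to -24 mm.
- chip_b: Light wood offcut with dark bark on one side, about 32 x 28 x 16 mm high, 11 g, loose on the plate. Origin: centre of its underside as it lies at the start. In the plate's frame it starts at x = -20 to 45 mm, y = 24 to 38 mm.

How it is judged:
By the outcome, as a careful person would: the job done as asked, in the order asked, and still so for the second after the job is handed in, with the robot touching nothing.
It also fails if it takes over 51 s, if anything falls off the work surface, if the arm or the gripper's body presses on something with over 40 N, if the wrist force passes 120 N, or if a joint passes its speed limit or range.

## Working session

There is one attempt and no reset: what is moved stays moved. The work goes in short steps, Python scripts to look and compute and a tool call to move; the robot and the scene stay as the last step left them, time stands still between calls to the robot, and variables do not carry over. Pictures are saved under pics/ and viewed, and the job is handed in when it is done.

Besides the shell and the picture viewer there is one more tool, called as name(argument=value, ...) on one line, values as JSON. send_rows: Moves the arm, as the interface text tells. Its arguments: {"type":"object","properties":{"rows":{"type":"array","items":{"type":"number"}}},"required":["rows"]}

```bash
ls; mkdir -p pics; python3 - <<'E'
from bench import *
import cv2
print(get_obs())
for n in("side","top"):
    s=snapshot(n); cv2.imwrite(f"pics/{n}0.png",s["color"][:,:,::-1])
    print(s["intrinsics"],s["distortion"],s["rvec"],s["tvec"])
E
```

```text
pics
{'time': 0.0, 'joint_positions': array([-1.34509948e+00,  8.79179197e-02,  1.37221522e+00, -5.60039829e-06,
        1.68358174e+00, -1.03128047e-01]), 'qvel': array([ 0.00017076,  0.00061289, -0.00108292, -0.0003487 , -0.00084474,
        0.00020878]), 'joint_torque': array([-1.97444111e-03, -3.40181100e+01, -3.02427471e+01,  7.15952972e-02,
        3.31034989e-02, -1.76151698e-04]), 'tool_pos': array([ 0.17747131, -0.52001694,  0.20434424]), 'ee_rot': array([-3.14137972e+00,  2.11152373e-03, -1.24197183e+00]), 'wrist_force': array([ 0.24383811, -0.24512858,  0.63431275]), 'wrist_torque': array([-0.02485391,  0.01432038, -0.01328584]), 'width': 0.09423464670440597}
[[402.87954132   0.         272.5662591 ]
 [  0.         402.87954132 206.93212232]
 [  0.           0.           1.        ]] [-0.04789203  0.          0.          0.          0.        ] [ 2.24629003 -0.24745149  0.10562636] [-0.50394616  0.12828368  0.81619828]
[[510.7157368    0.         283.40058559]
 [  0.         510.7157368  212.59659996]
 [  0.           0.           1.        ]] [-0.03691594  0.          0.          0.          0.        ] [ 2.1181171  -2.15463822  0.11691616] [0.03359777 0.52821261 1.06637189]
```

View pics/side0.png

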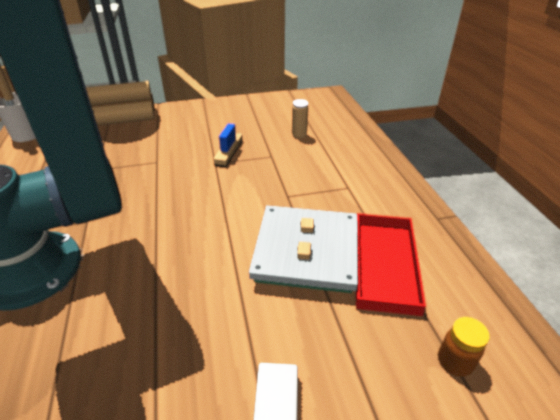

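View pics/top0.png

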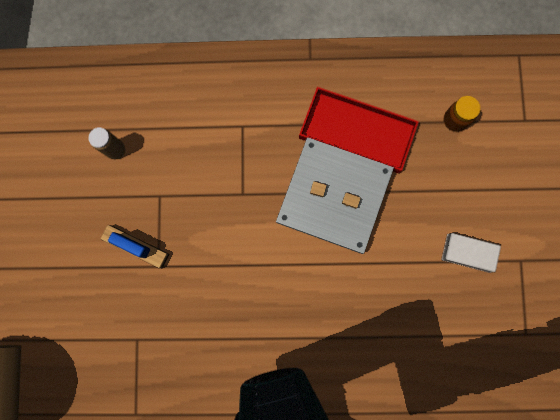

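```bash
cat > h.py <<'E'
from bench import *
import cv2, numpy as np
def cam(s): 
    R=cv2.Rodrigues(np.array(s["rvec"]))[0]; return R,np.array(s["tvec"]).ravel()
def ray(s,uv):
    R,t=cam(s); p=cv2.undistortPoints(np.array([[uv]],float),s["intrinsics"],np.array(s["distortion"]))[0,0]
    return -R.T@t, R.T@np.array([p[0],p[1],1.])
def onz(s,uv,z):
    c,d=ray(s,uv); return c+d*(z-c[2])/d[2]
def tri(a,ua,b,ub):
    ca,da=ray(a,ua);cb,db=ray(b,ub);da/=np.linalg.norm(da);db/=np.linalg.norm(db)
    k=np.linalg.lstsq(np.c_[da,-db],cb-ca,rcond=None)[0]
    p,q=ca+da*k[0],cb+db*k[1]; return (p+q)/2,np.linalg.norm(p-q)
def proj(s,P): return cv2.projectPoints(np.array(P,float).reshape(-1,3),np.array(s["rvec"]),np.array(s["tvec"]),s["intrinsics"],np.array(s["distortion"]))[0][:,0]
def crop(s,f,x,y,w,h,k): cv2.imwrite(f,cv2.resize(s["color"][y:y+h,x:x+w,::-1],None,fx=k,fy=k,interpolation=cv2.INTER_CUBIC))
E
python3 - <<'E'
from h import *
s=snapshot("side");t=snapshot("top")
crop(t,"pics/tscr.png",90,210,95,70,8)
crop(s,"pics/sscr.png",195,110,70,65,8)
crop(t,"pics/tpl.png",265,80,160,180,3.3)
crop(s,"pics/spl.png",245,195,190,125,4.2)
E
```

```text
(no output)
```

View pics/tscr.png

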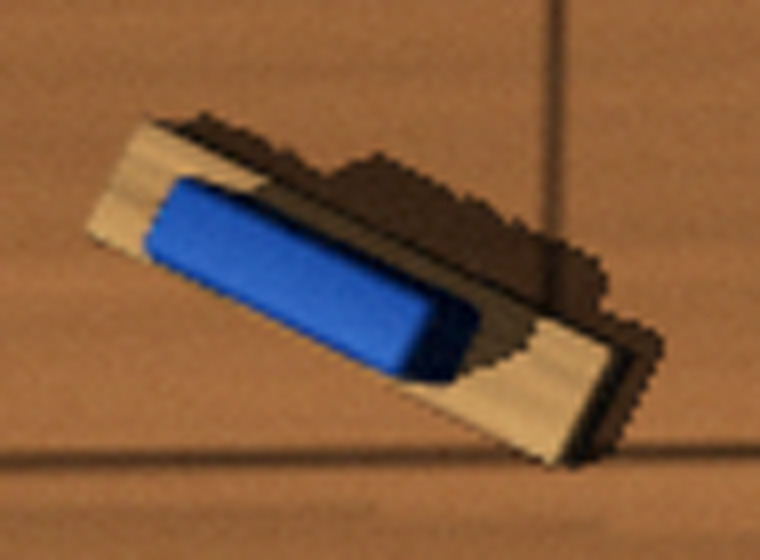

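View pics/sscr.png

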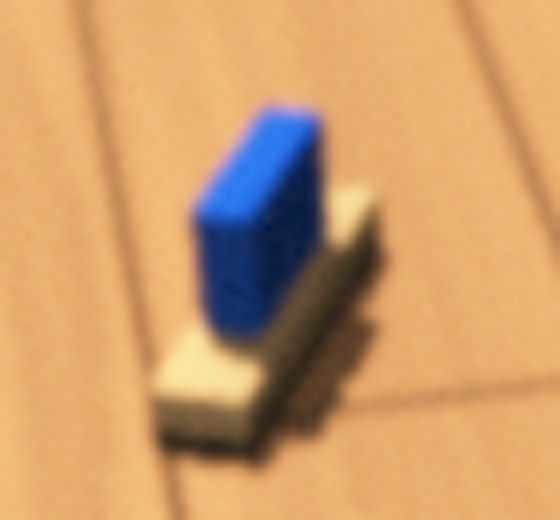

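View pics/tpl.png

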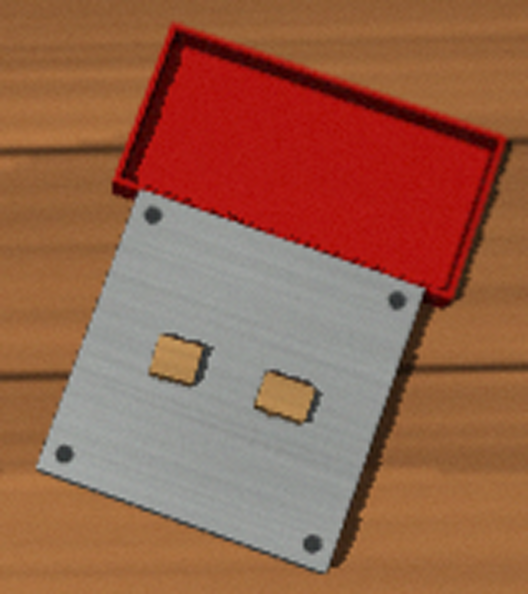

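View pics/spl.png

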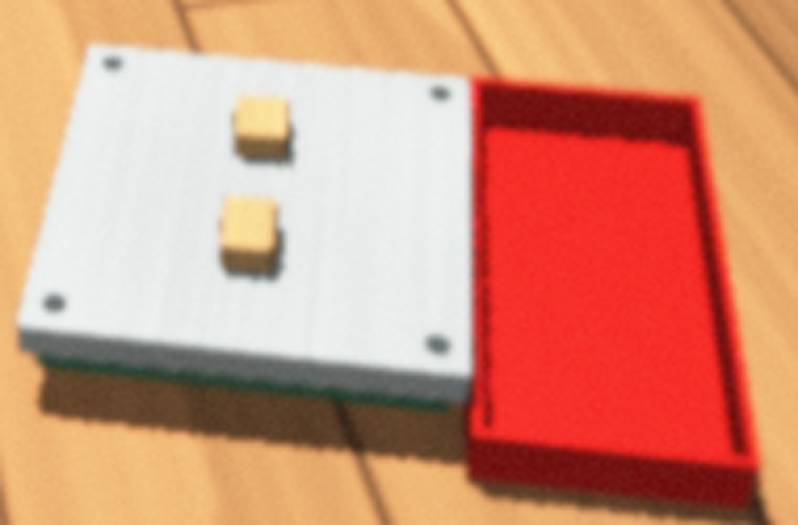

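```bash
python3 - <<'E'
from h import *
s=snapshot("side");t=snapshot("top")
f=lambda p,x0,y0,k:((p[0]+.5)/k-.5+x0,(p[1]+.5)/k-.5+y0)
TS=lambda p:f(p,90,210,8);SS=lambda p:f(p,195,110,8);TP=lambda p:f(p,265,80,3.3);SP=lambda p:f(p,245,195,4.2)
print("grip top")
G=[tri(t,TS(a),s,SS(b)) for a,b in [((395,378),(195,210)),((432,300),(248,220)),((183,178),(322,115)),((148,243),(268,108))]]
for g in G: print(g[0].round(4),round(g[1],4))
print('mean',np.mean([g[0] for g in G],0))
g=np.array([onz(t,TS(a),.074)[:2] for a in [(395,378),(432,300),(183,178),(148,243)]]);print(g.round(4),g.mean(0))
F=np.array([onz(t,TS(a),.024)[:2] for a in [(552,465),(612,347),(147,120),(88,232)]]);print("foot",F.round(4),F.mean(0))
d=(F[2]+F[3]-F[0]-F[1])/2;print("len",np.hypot(*d),"ang of +y axis",np.degrees(np.arctan2(d[1],d[0])))
d=(g[2]+g[3]-g[0]-g[1])/2;print("len",np.hypot(*d),"ang of +y axis",np.degrees(np.arctan2(d[1],d[0])))
print(tri(t,TS((552,465)),s,SS((152,393))),tri(t,TS((612,347)),s,SS((262,408))))
print("plate")
for nm,a,b in [("hFL",(153,215),(440,93)),("hFR",(397,300),(437,344)),("hNL",(64,454),(113,63)),("hNR",(312,543),(54,303)),("NL",(37,468),(88,45)),("NR",(327,573),(20,330)),("FL",(139,190),(472,77)),("FR",(425,290),(470,375))]:
    p,e=tri(t,TP(a),s,SP(b));print(nm,p.round(4),round(e,4),onz(t,TP(a),.045)[:2].round(4))
h=np.array([onz(t,TP(a),.045)[:2] for a in [(153,215),(397,300),(64,454),(312,543)]])
c=h.mean(0);d=(h[0]+h[1]-h[2]-h[3]);y=np.degrees(np.arctan2(d[1],d[0]));print("centre",c,"yaw",y)
d2=h[0]+h[2]-h[1]-h[3];print("yaw2",np.degrees(np.arctan2(d2[1],d2[0]))-90)
R=np.array([[np.cos(np.radians(y)),np.sin(np.radians(y))],[-np.sin(np.radians(y)),np.cos(np.radians(y))]])
for n,q in [("b",(177,357)),("a",(286,395))]: print(n,R@(onz(t,TP(q),.061)[:2]-c))
for q in [(175,28),(503,138),(443,298),(120,185)]: print("tray",R@(onz(t,TP(q),.03)[:2]-c))
E
```

```text
grip top
[0.4379 0.3268 0.0729] 0.0032
[0.4564 0.3178 0.0718] 0.0003
[0.4904 0.3849 0.0725] 0.0014
[0.4728 0.3935 0.0731] 0.0004
mean [0.46440518 0.35573138 0.07258573]
[[0.4362 0.3265]
 [0.4564 0.3171]
 [0.4896 0.3843]
 [0.4726 0.3932]] [0.46370216 0.35527239]
foot [[0.4148 0.2984]
 [0.4466 0.2824]
 [0.5112 0.4135]
 [0.4805 0.4291]] [0.46325428 0.35580989]
len 0.1462299387117003 ang of +y axis 63.52692870810768
len 0.0754814756055961 ang of +y axis 62.55376245901564
(array([0.41589467, 0.29940931, 0.02016193]), np.float64(0.0020173944857495474)) (array([0.44970026, 0.28364885, 0.01869852]), np.float64(0.00558613208456305))
plate
hFL [ 0.6766 -0.0384  0.0448] 0.0015 [ 0.6758 -0.0382]
hFR [ 0.6157 -0.1966  0.0446] 0.0012 [ 0.615  -0.1964]
hNL [0.5183 0.0231 0.0445] 0.0014 [0.5176 0.0231]
hNR [ 0.4572 -0.1354  0.0442] 0.0005 [ 0.4569 -0.1353]
NL [0.509  0.0408 0.0445] 0.0004 [0.5087 0.0408]
NR [ 0.439  -0.1448  0.0409] 0.0025 [ 0.4375 -0.1442]
FL [ 0.6957 -0.0299  0.0445] 0.0049 [ 0.6931 -0.0293]
FR [ 0.623  -0.2156  0.0438] 0.0027 [ 0.6213 -0.215 ]
centre [ 0.56632889 -0.08670297] yaw -21.160546950377885
yaw2 -20.9781863504262
b [-0.00292084  0.03715704]
a [-0.00235759 -0.03672724]
tray [0.2173421  0.11632069]
tray [ 0.21896057 -0.11729269]
tray [ 0.10075418 -0.11419939]
tray [0.10063091 0.11374809]
```

send_rows(rows=[18,54,0,0,0,2.8,1,18,54,0,0,0,2.8,1,18,54,0,0,0,2.8,1,18,54,0,0,0,2.8,1,18,54,0,0,0,2.8,1,18,54,0,0,0,2.8,1,18,54,0,0,0,2.8,1,18,54,0,0,0,2.8,1])

```text
time: 1.3
tool_pos: [0.3218, -0.0869, 0.2058]
ee_rot: [-3.141, -0.002, -0.85]
wrist_force: [0.9, -0.4, -0.2]
width: 0.0939
```

send_rows(rows=[18,54,0,0,0,2.8,1,18,54,0,0,0,2.8,1,18,54,0,0,0,2.8,1,18,54,0,0,0,2.8,1,18,54,0,0,0,2.8,1,18,54,0,0,0,2.8,1,18,54,0,0,0,2.8,1,0,0,0,0,0,0,1])

```text
time: 2.3
tool_pos: [0.4475, 0.2922, 0.2038]
ee_rot: [3.14, 0.002, -0.505]
wrist_force: [-0.7, -0.7, -0.9]
width: 0.0944
```

send_rows(rows=[4,16,0,0,0,0.6,1,4,16,0,0,0,0.6,1,4,16,0,0,0,0.5,1,4,15,0,0,0,0.5,1,0,0,-25,0,0,0,1,0,0,-30,0,0,0,1,0,0,-20,0,0,0,1,0,0,0,0,0,0,1])

```text
time: 3.3
tool_pos: [0.4625, 0.3521, 0.1283]
ee_rot: [3.138, 0.002, -0.47]
wrist_force: [-0.1, 0.9, 0.9]
width: 0.0939
```

```bash
python3 - <<'E'
from h import *
o=get_obs();print(o["tool_pos"],o["ee_rot"])
s=snapshot("side");t=snapshot("top")
a=t["color"][180:300,60:210,::-1];b=s["color"][60:180,170:320,::-1]
cv2.imwrite("pics/g1.png",np.hstack([cv2.resize(q,None,fx=2.6,fy=2.6,interpolation=2) for q in(a,b)]))
E
```

```text
[0.46254799 0.35207207 0.12833086] [ 3.13770117e+00  2.28228985e-03 -4.70395882e-01]
```

View pics/g1.png

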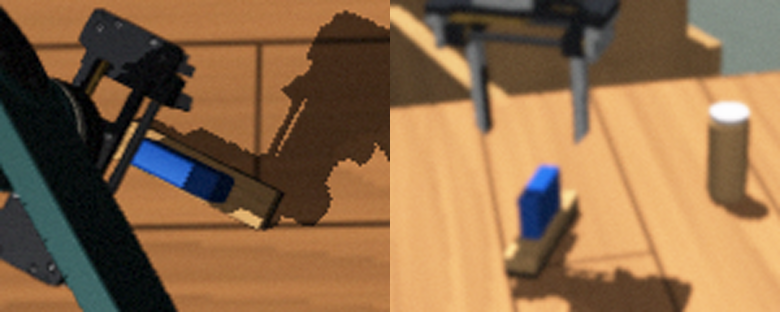

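The jaws straddle the blue grip along its thin direction, with the fingers about 5 px either side. Descending.

send_rows(rows=[1,3,-20,0,0,0.3,1,0,0,-25,0,0,0,1,0,0,-25,0,0,0,1,0,0,-18,0,0,0,1,0,0,-7,0,0,0,1,0,0,0,0,0,0,1,0,0,0,0,0,0,0.5,0,0,0,0,0,0,0.3])

```text
time: 4.4
tool_pos: [0.4652, 0.3558, 0.0366]
ee_rot: [-3.14, -0.001, -0.465]
wrist_force: [0.2, -0.0, -0.9]
width: 0.0773
```

send_rows(rows=[0,0,0,0,0,0,0.2,0,0,0,0,0,0,0.1,0,0,0,0,0,0,0,0,0,0,0,0,0,0,0,0,0,0,0,0,0,0,0,0,0,0,0,0,0,0,0,0,0,0,0,0,0,0,0,0,0,0])

```text
time: 5.4
tool_pos: [0.4644, 0.3555, 0.0354]
ee_rot: [3.141, 0.0, -0.465]
wrist_force: [-1.1, 0.7, -0.3]
width: 0.0239
```

send_rows(rows=[0,0,12,0,0,0,0,0,0,25,0,0,0,0,0,0,35,0,0,0,0,0,0,25,0,0,0,0,2,-20,8,0,0,0.5,0,4,-40,0,0,0,0.6,0,4,-45,0,0,0,0.6,0,4,-45,0,0,0,0.6,0])

```text
time: 6.4
tool_pos: [0.4786, 0.2041, 0.1411]
ee_rot: [-3.141, -0.001, -0.424]
wrist_force: [-0.4, 0.4, -1.8]
width: 0.0239
```

send_rows(rows=[4,-45,0,0,0,0.6,0,4,-45,0,0,0,0.6,0,4,-45,0,0,0,0.6,0,4,-45,0,0,0,0.6,0,3,-40,0,0,0,0.5,0,2,-30,0,0,0,0.4,0,1,-17,0,0,0,0,0,0,0,0,0,0,0,0])

```text
time: 7.4
tool_pos: [0.5006, -0.0621, 0.1407]
ee_rot: [-3.141, -0.0, -0.369]
wrist_force: [0.9, -0.7, -2.2]
width: 0.0239
```

```bash
python3 - <<'E'
from h import *
o=get_obs();print(o["tool_pos"],o["ee_rot"],o["width"])
s=snapshot("side");t=snapshot("top")
a=t["color"][80:270,230:430,::-1];b=s["color"][130:320,235:435,::-1]
cv2.imwrite("pics/g2.png",np.hstack([cv2.resize(q,None,fx=2,fy=2,interpolation=2) for q in(a,b)]))
E
```

```text
[ 0.50060732 -0.0620893   0.14069801] [-3.14126093e+00 -4.00781393e-05 -3.69350594e-01] 0.023939258829614285
```

View pics/g2.png

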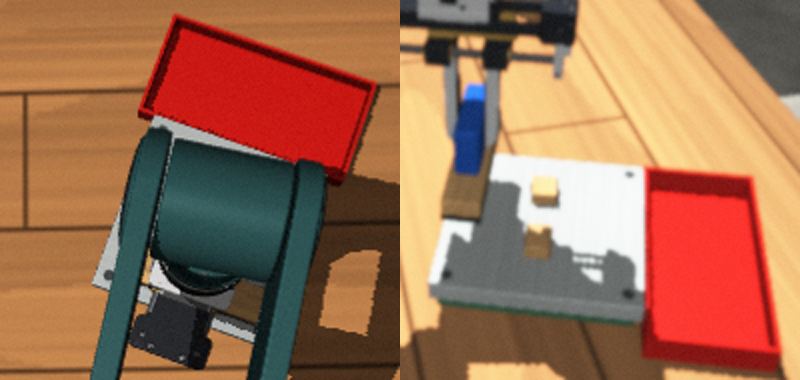

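The scraper is held upright behind both untouched chips (side view, right half at (545,190) and (538,240)). Lowering to about 1 mm over the plate.

send_rows(rows=[0,0,-15,0,0,0,0,0,0,-15,0,0,0,0,0,0,-12,0,0,0,0,0,0,-8,0,0,0,0,0,0,-4,0,0,0,0,0,0,-2,0,0,0,0,0,0,-1,0,0,0,0,0,0,0,0,0,0,0])

```text
time: 8.5
tool_pos: [0.5008, -0.0617, 0.0838]
ee_rot: [-3.142, -0.001, -0.368]
wrist_force: [0.1, -0.1, -2.0]
width: 0.0238
```

```bash
python3 - <<'E'
from h import *
o=get_obs();print(o["tool_pos"],o["ee_rot"],o["width"],o["wrist_force"])
s=snapshot("side")
crop(s,"pics/g3.png",245,185,120,100,6)
E
```

```text
[ 0.50081269 -0.06165756  0.08383905] [-3.14150295e+00 -7.42350272e-04 -3.67703902e-01] 0.023827989249388774 [ 0.11793222 -0.09173522 -2.02240479]
```

View pics/g3.png

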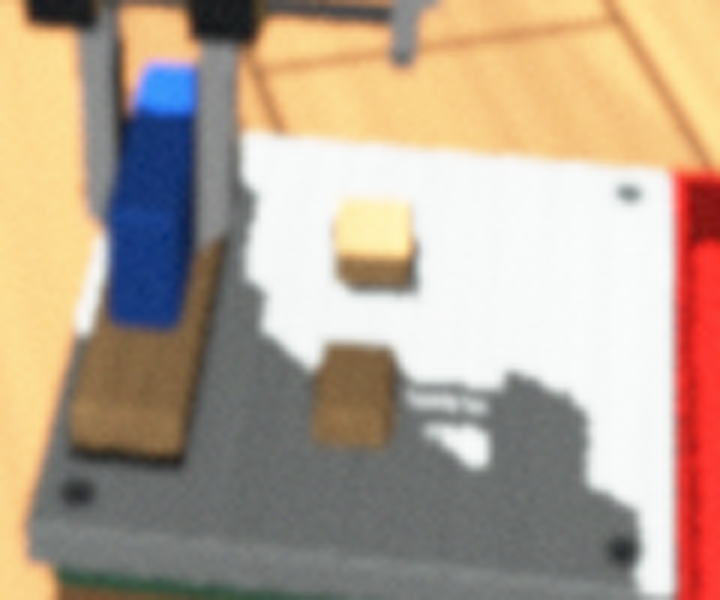

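send_rows(rows=[0,0,-2,0,0,0,0,6.5,-2.5,0,0,0,0,0,6.5,-2.5,0,0,0,0,0,6.5,-2.5,0,0,0,0,0,6.5,-2.5,0,0,0,0,0,6.5,-2.5,0,0,0,0,0,6.5,-2.5,0,0,0,0,0,6.5,-2.5,0,0,0,0,0])

```text
time: 9.55
tool_pos: [0.5465, -0.0792, 0.0814]
ee_rot: [3.142, 0.0, -0.368]
wrist_force: [-0.4, 0.6, -3.5]
width: 0.0239
```

send_rows(rows=[6.5,-2.5,0,0,0,0,0,6.5,-2.5,0,0,0,0,0,6.5,-2.5,0,0,0,0,0,6.5,-2.5,0,0,0,0,0,6.5,-2.5,0,0,0,0,0,6.5,-2.5,0,0,0,0,0,6.5,-2.5,0,0,0,0,0,0,0,0,0,0,0,0])

```text
time: 10.55
tool_pos: [0.5921, -0.0968, 0.0815]
ee_rot: [3.142, -0.0, -0.368]
wrist_force: [0.3, -0.6, -1.8]
width: 0.0239
```

```bash
python3 - <<'E'
from h import *
o=get_obs();print(o["tool_pos"],o["ee_rot"],o["width"],o["wrist_force"])
s=snapshot("side")
crop(s,"pics/g4.png",245,175,190,140,4)
E
```

```text
[ 0.59206346 -0.09680271  0.08146183] [ 3.14155331e+00 -2.66981358e-04 -3.67727942e-01] 0.023914303683336323 [ 0.34472282 -0.62190212 -1.82437727]
```

View pics/g4.png

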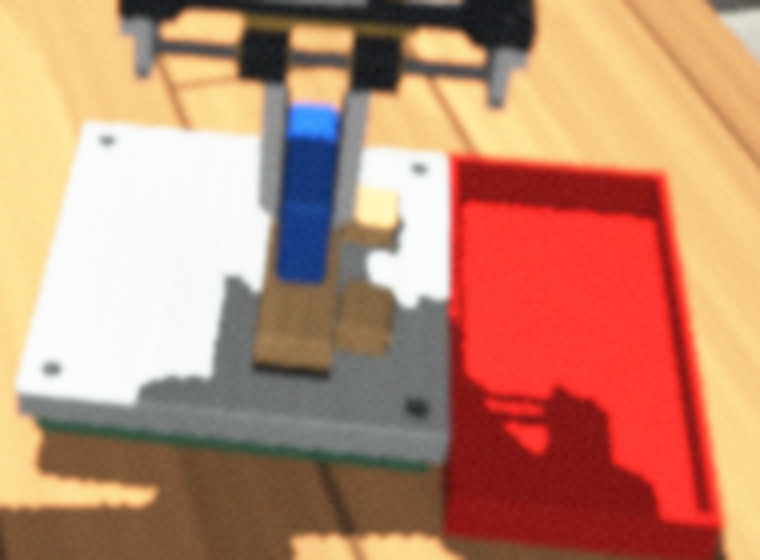

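Both chips are against the front face of the foot ((378,212) and (365,318) in the crop). Continuing.

send_rows(rows=[6.5,-2.5,0,0,0,0,0,6.5,-2.5,0,0,0,0,0,6.5,-2.5,0,0,0,0,0,6.5,-2.5,0,0,0,0,0,6.5,-2.5,0,0,0,0,0,6.5,-2.5,0,0,0,0,0,6.5,-2.5,0,0,0,0,0,6.5,-2.5,0,0,0,0,0])

```text
time: 11.6
tool_pos: [0.6441, -0.1168, 0.0815]
ee_rot: [3.142, -0.0, -0.368]
wrist_force: [-0.4, 0.2, -1.5]
width: 0.0237
```

send_rows(rows=[6.5,-2.5,0,0,0,0,0,6.5,-2.5,0,0,0,0,0,6.5,-2.5,0,0,0,0,0,4.5,-1.7,0,0,0,0,0,0,0,0,0,0,0,0,0,0,0,0,0,0,0,0,0,0,0,0,0,0,0,0,0,0,0,0,0])

```text
time: 12.6
tool_pos: [0.6675, -0.1257, 0.0816]
ee_rot: [3.142, -0.0, -0.368]
wrist_force: [0.0, 0.2, -1.5]
width: 0.0241
```

```bash
python3 - <<'E'
from h import *
o=get_obs();print(o["tool_pos"],o["ee_rot"],o["width"],o["wrist_force"])
s=snapshot("side");t=snapshot("top")
a=t["color"][70:260,250:440,::-1];b=s["color"][150:320,245:435,::-1]
cv2.imwrite("pics/g5.png",np.hstack([cv2.resize(q,(400,400),interpolation=2) for q in(a,b)]))
E
```

```text
[ 0.66748662 -0.12567643  0.08159434] [ 3.14158641e+00 -1.33121058e-04 -3.67524000e-01] 0.024077399878995136 [ 0.03984748  0.21022271 -1.51834556]
```

View pics/g5.png

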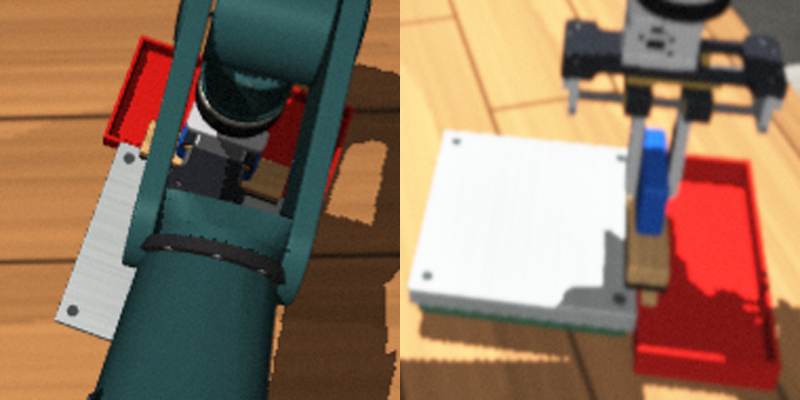

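send_rows(rows=[0,0,10,0,0,0,0,0,0,20,0,0,0,0,0,0,25,0,0,0,0,-4,8,10,0,0,0,0,-10,20,0,0,0,0,0,-16,37,0,0,0,0,0,-17,40,0,0,0,0,0,-17,40,0,0,0,0,0])

```text
time: 13.7
tool_pos: [0.6027, 0.0209, 0.147]
ee_rot: [-3.141, -0.0, -0.368]
wrist_force: [1.1, 0.1, -1.7]
width: 0.0239
```

send_rows(rows=[-17,40,0,0,0,0,0,-17,40,0,0,0,0,0,-17,40,0,0,0,0,0,-17,40,0,0,0,0,0,-17,40,0,0,0,0,0,-17,40,0,0,0,0,0,-16,32,0,0,0,0,0,-8,16,0,0,0,0,0])

```text
time: 14.7
tool_pos: [0.4763, 0.3089, 0.147]
ee_rot: [-3.141, -0.0, -0.365]
wrist_force: [0.8, -1.0, -2.1]
width: 0.0238
```

```bash
python3 - <<'E'
from h import *
o=get_obs();print(o["tool_pos"],o["ee_rot"],o["width"],o["wrist_force"])
s=snapshot("side");t=snapshot("top")
a=t["color"][60:260,80:440,::-1];b=s["color"][50:320,190:435,::-1]
cv2.imwrite("pics/g6.png",np.hstack([cv2.resize(q,(int(q.shape[1]*400/q.shape[0]*.7),280),interpolation=2) for q in(a,b)]))
E
```

```text
[0.47628026 0.30889687 0.14701735] [-3.14115668e+00 -2.63218849e-04 -3.65263616e-01] 0.0237838486152102 [ 0.79833564 -0.96112963 -2.11747988]
```

View pics/g6.png

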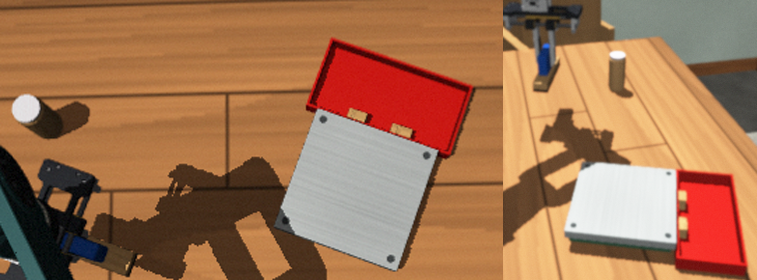

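```bash
python3 - <<'E'
from h import *
s=snapshot("side");t=snapshot("top")
a=t["color"][90:180,295:420,::-1];b=s["color"][205:315,345:430,::-1]
cv2.imwrite("pics/g7.png",np.hstack([cv2.resize(q,(int(q.shape[1]*400/q.shape[0]*.8),320),interpolation=2) for q in(a,b)]))
E
```

```text
(no output)
```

View pics/g7.png

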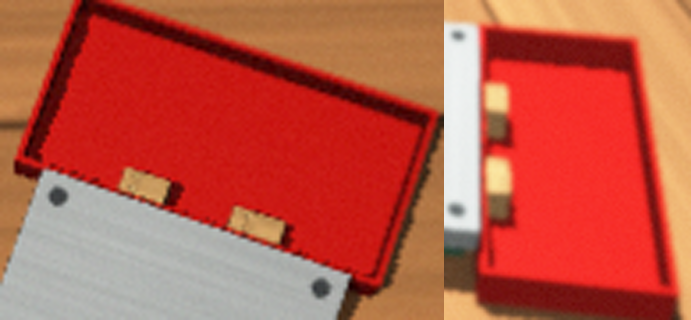

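send_rows(rows=[0,0,-20,0,0,0,0,0,0,-25,0,0,0,0,0,0,-25,0,0,0,0,0,0,-20,0,0,0,0,0,0,-10,0,0,0,0,0,0,-5,0,0,0,0,0,0,-3,0,0,0,0,0,0,0,0,0,0,0])

```text
time: 15.9
tool_pos: [0.478, 0.3073, 0.0391]
ee_rot: [-3.141, -0.001, -0.368]
wrist_force: [-0.1, -0.4, -2.5]
width: 0.0241
```

Both chips lie inside the tray against its near wall. Setting the scraper down.

send_rows(rows=[0,0,-2,0,0,0,0,0,0,-1,0,0,0,0,0,0,-1,0,0,0,0,0,0,0,0,0,0,0,0,0,0,0,0,0,0,0,0,0,0,0,0,0,0,0,0,0,0,0,0,0,0,0,0,0,0,0])

```text
time: 16.9
tool_pos: [0.4778, 0.3074, 0.0354]
ee_rot: [-3.141, -0.0, -0.368]
wrist_force: [-3.4, 0.8, 6.4]
width: 0.0239
```

Upward force 6 N plus the weight: the sole is on the bench. Opening, then rising.

send_rows(rows=[0,0,0,0,0,0,0.35,0,0,0,0,0,0,0.5,0,0,0,0,0,0,0.7,0,0,0,0,0,0,0.9,0,0,0,0,0,0,0.9,0,0,0,0,0,0,0.9,0,0,0,0,0,0,0.9,0,0,10,0,0,0,0.9])

```text
time: 17.9
tool_pos: [0.4769, 0.3069, 0.0439]
ee_rot: [3.14, 0.001, -0.368]
wrist_force: [-0.4, -0.4, 0.8]
width: 0.0847
```

send_rows(rows=[0,0,20,0,0,0,0.9,0,0,30,0,0,0,0.9,0,0,30,0,0,0,0.9,0,0,40,0,0,0,0.9,-20,-20,30,0,0,0,0.9,-30,-30,10,0,0,0,0.9,-30,-30,0,0,0,0,0.9,0,0,0,0,0,0,0.9])

```text
time: 18.9
tool_pos: [0.3964, 0.2262, 0.2059]
ee_rot: [-3.14, -0.002, -0.369]
wrist_force: [0.6, -0.1, 0.1]
width: 0.0846
```

```bash
python3 - <<'E'
from h import *
o=get_obs();print(o["tool_pos"],o["width"],o["wrist_force"])
s=snapshot("side");t=snapshot("top")
a=t["color"][60:300,80:440,::-1];b=s["color"][60:320,190:435,::-1]
cv2.imwrite("pics/g8.png",np.hstack([cv2.resize(q,(int(q.shape[1]*320/q.shape[0]),320),interpolation=2) for q in(a,b)]))
crop(t,"pics/t9.png",295,90,125,90,6);crop(s,"pics/s9.png",345,205,85,110,5)
E
```

```text
[0.39644043 0.22618417 0.20594472] 0.08458219477527498 [ 0.61187768 -0.05508654  0.05627513]
```

View pics/g8.png

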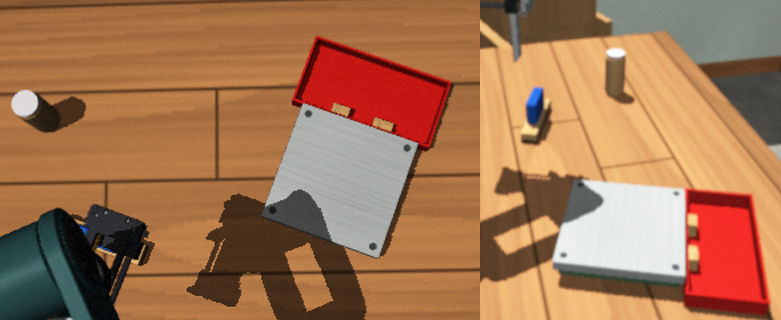

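View pics/t9.png

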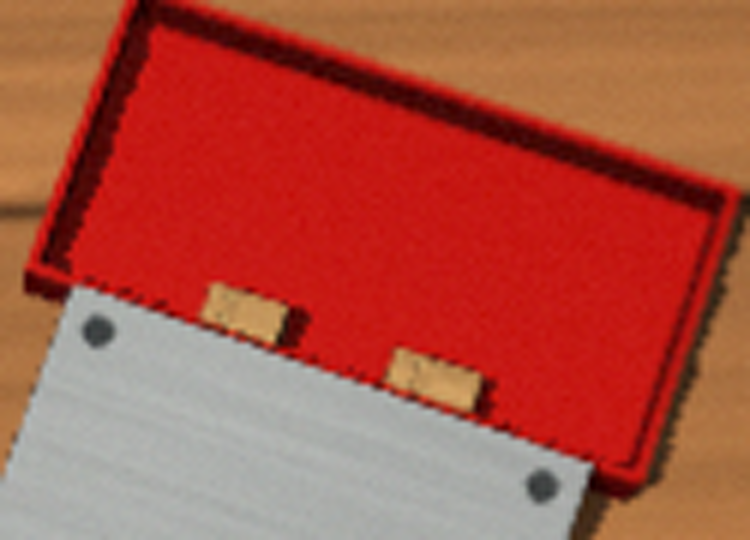

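View pics/s9.png

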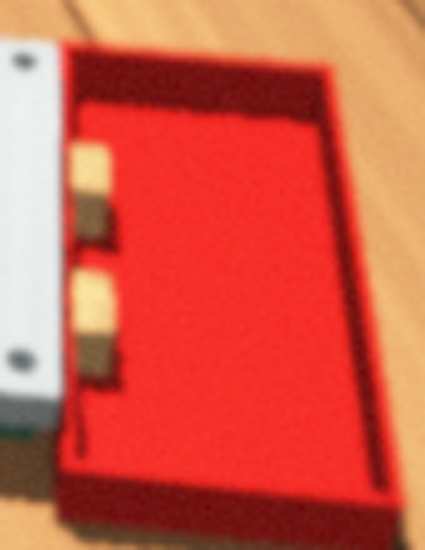

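```bash
python3 -c "
from bench import *
print(close_job())"
```

```text
the job is handed in; nothing more can be done
None
```

I gripped the scraper across its blue grip and held it upright about 1 mm above the plate. One slow sweep pushed both chips over the far edge. I then stood the scraper on the bench to the left of the plate, let go, backed the arm away and handed the job in at about 19 s.

- **Chips:** the last pictures from both cameras show both inside the red tray, each on its side against the near wall, and the plate is bare.
- **Scraper:** the side camera shows it upright and clear of the plate and tray, by about 0.25 m from the poses. The top camera's view of it was partly blocked by the arm.
- **Robot:** the gripper was open, clear of everything, and the wrist force was about 0.6 N. The highest wrist-force readings were about 7 N, when the sole met the bench.
- **Measurements:** the heights from the two views agreed with the text to about 1–2 mm at the grip top and most plate points. A few corners of the foot and plate were less exact, up to 5 mm off. No check failed.

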